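Set up the counter display at a clinic reception

ROBOT

A 7-joint arm with a two-finger parallel gripper is mounted at the origin on the work surface. World frame = base frame: x ahead of the robot, y to its left, z up, the work surface at z = 0. Lengths are in m, angles in rad, forces in N, time in s.
With the tool pointing down it reaches from about 0.4 to 0.875 m from the base axis. Payload 19.3 kg.
Tool frame: the origin (TCP) lies midway between the tips of the shut fingers; the grasp point (between the pads) lies bot.pinch_z behind it (bot.pinch_z is the distance from the TCP to the grasp point, in m); z points along the fingers, y is the line along which they close (so a half turn about z gives the same grasp; the last joint's range is limited). The gripper opens to 85 mm and grips with 20 to 120 N. Pads are 22 mm wide; open, the fingers measure 114 mm over their backs; the gripper's body (76 mm by 85 mm) begins 54 mm behind the grasp point. The pads swing forward as they close: fully open they stand 13 mm farther back than shut.
Start: joints at [-1.388, 0.521, -0.036, 1.599, 0.021, 1.021, -0.113], TCP at [0.156, 0.605, 0.231] pointing down, gripper open.
Joint ranges: [-2.91, 2.91], [-0.3, 2.13], [-1.5, 1.42], [0.17, 2.43], [-1.26, 4.41], [0.16, 1.93], [-2.52, 2.52]. Speed limits (rad/s): [1.89, 1.89, 2.39, 2.39, 3.01, 3.01, 3.01].

INTERFACE

Orientations are given as [roll, pitch, yaw] about the fixed x, y, z axes, in that order (R = Rz(yaw) Ry(pitch) Rx(roll)).
In Python, from workcell import readout, grab_frame, camera_info, workorder, bot gives the robot as it stands. The module is installed in compiled form; this text tells all that it offers.
- The arm moves only by the tool drive_tool, never from a script. Its argument "targets" is a list of rows, each an object of numbers: "dx", "dy", "dz": the shift along the tool's x, y, z as a fraction of full scale; "yaw": the turn about the tool's z as a fraction of full scale; "fingers": the closure, from 0 (fully open) to 1 (shut). In form: [{"dx": .., "dy": .., "dz": .., "yaw": .., "fingers": ..}, ...]. A call has 1 to 20 rows; each row shifts and turns the commanded pose from where the row before left it, along the tool's axes as they then stand; what a row does not reach is not made up. Full scale, the value 1, is 0.1 m for a shift and 90 degrees for a turn. A row lasts 1/10 s, in which the tool goes at most 50 mm and 8.59 degrees, less where a joint would pass 70% of its speed; a pose out of reach is approached as far as the arm can. A call with a number of a shift or a turn outside -1 to 1 is refused whole. A call with a gripper value outside its range is refused whole. The fingers move at their own pace and stop on an object; "squeeze" is the grip in N (left out, the last holds). Time passes only in rows, so rows that do not move let the fingers close. It gives the time, the measured TCP pose, the force, the opening and the grip force at its end, in the units of the state.
- readout.observe(): the state, without advancing time (a new reading comes with each control period).
- grab_frame(name): name is "scene" or "top" or "wrist"; returns the picture (400x640x3 uint8, blue, green, red); there is no depth.
- camera_info(name): a dict with "fx", "fy", "cx", "cy" (pixels), "D" ([k1, k2, p1, p2, k3] as OpenCV has them; the pictures are not rectified), "T" (4x4, takes a point from camera to world coordinates); the wrist camera has in their place "hand_eye" (4x4, takes a point from camera to tool coordinates, whose origin is the TCP and whose axes are the flange's). Camera axes: x right, y up, looking along -z (the intrinsics and any distortion apply to the point x, -y, -z); pixel columns grow to the right and rows downward; lengths in m; the calibration is good to about 2 mm. A picture is of the moment at which its call begins: read the wrist's pose just before it. camera_info takes no time and is no camera call.
- workorder.job_done(): hands the job in; it is judged then, once.
The state is a dict: "clock": time; "qpos": joint angles; "qd": joint speeds; "joint_efforts": joint torques, N m; "position": TCP position; "tool_rot": TCP orientation; "force": force on the tool from outside, world axes, zero at the start; "moment": the same for the moment, N m; "grip_width": finger opening in m; "finger_force": force on a finger pad.
Only numpy, scipy, OpenCV 4.12 (cv2) and the standard library are available. Lean on these libraries where they do the work, as an engineer would, in place of code of your own. Each camera call takes 0.05 s, during which the arm holds its last target. There are 200 camera calls.

TASK

Set up the display on the grey mat: stand the bottle in the middle of the round plinth, lay the large carton flat in the middle of the square plinth, lay the small carton flat and centred on top of the large one, and stand the jar on the mat exactly midway between the two plinths. Both cartons lie label up with their long sides along the length of the mat. Knock nothing over, and leave the cat figure and the mug of pens where they are.

Things in the scene. Friction and masses are not known exactly. Their poses are not given: they have to be found in the camera images.
- mat: Thin grey display mat fixed on the black counter, 130 x 400 mm, 4 mm thick. Origin: centre of its underside; x along its short side, roughly away from the robot, y along its length, z up; yaw within 0.2 rad. The plinths stand on it, centres 135 mm either side of its centre along its length; which is at which end varies. The mat's centre is midway between them.
- round_plinth: Round light-wood disc, fixed on the mat, 92 mm diameter, 20 mm high. Origin: centre of its underside, on the mat's top (4 mm above the counter); its top is 24 mm above the counter. z up.
- square_plinth: Square light-wood block, fixed on the mat with its sides parallel to the mat's, 110 x 110 mm, 30 mm high. Origin: centre of its underside, on the mat's top (4 mm above the counter); its top is 34 mm above the counter. z up.
- bottle: White round plastic bottle with a paper band and a grey cap, loose, standing. 44 mm diameter straight body up to 104 mm, then a shoulder and a cap of 25 mm diameter; 130 mm high in all; 0.11 to 0.23 kg. Origin: centre of its underside, z up along the bottle.
- jar: White ceramic jar with a brown wooden lid fixed on it, loose, standing. Body 64 mm diameter, lid 68 mm diameter from 64 to 74 mm height, and on it a round wooden knob of 24 mm diameter from 78 to 104 mm height (on a 14 mm neck) by which it can be lifted; 0.2 to 0.42 kg. Origin: centre of its underside, z up.
- large_carton: Larger brown cardboard carton with a paper label on top, rigid, loose, lying flat. 100 mm long (its x), 58 mm wide (its y), 34 mm high; 0.1 to 0.2 kg. Origin: centre of its underside, z up. At the start its long side points roughly away from the robot (yaw within 0.35 rad).
- small_carton: Smaller brown cardboard carton with a paper label on top, rigid, loose, lying flat. 74 mm long (its x), 44 mm wide (its y), 30 mm high; 0.05 to 0.1 kg. Origin: centre of its underside, z up. At the start its long side points roughly away from the robot (yaw within 0.6 rad).
- cat: Bystander: white ceramic sitting cat figure with a copper collar, about 66 mm across, 120 mm high, loose; stands beside one end of the mat. Origin: centre of its underside. Not to be moved.
- mug: Bystander: blue ceramic mug with three pens, 76 mm diameter, 95 mm high, pens to about 150 mm, with a handle on its y side, loose; stands beside the other end of the mat. Origin: centre of its underside. Not to be moved.
Mind the look-alikes: they are no part of the job. Leave any red or turquoise look-alike of the round_plinth alone.

How it is judged:
At the end, for the whole second after the job is handed in: Upright and at rest: bottle within 13 mm of the round plinth's centre, large carton within 14 mm of the square plinth's, small one on it within 12 mm, jar on the mat within 15 mm of the plinths' midpoint; cartons label up, within 0.2 rad of the mat's length; cat and mug moved under 20 mm (horizontal distance between bottle and round_plinth below 0.013 m and z of bottle in the frame of round_plinth between 0.015 and 0.025 m and angle between each of bottle, jar, large_carton, small_carton's own z axis and vertical below 0.1 rad and horizontal distance between jar and mat below 0.015 m and z of jar in the frame of mat between -0.001 and 0.009 m and horizontal distance between large_carton and square_plinth below 0.014 m and z of large_carton in the frame of square_plinth between 0.025 and 0.035 m and horizontal distance between small_carton and large_carton below 0.012 m and z of small_carton in the frame of large_carton between 0.029 and 0.039 m and angle between the x axis of each of large_carton, small_carton and the y axis of mat, either way round below 0.2 rad and linear speed of each of bottle, jar, large_carton, small_carton below 0.02 m/s and angular speed of each of bottle, jar, large_carton, small_carton below 0.2 rad/s and distance of each of cat, mug from where it was at the start of the episode below 0.02 m); the robot touches nothing.
It fails at once if the cat or the mug is shifted by more than 20 mm (distance of any of cat, mug from where it was at the start of the episode above 0.02 m).
It fails at once if the bottle or the jar is knocked over (angle between any of bottle, jar's own z axis and vertical above 0.8 rad).
It also fails if it takes over 99 s, if anything falls off the work surface, if the arm or the gripper's body presses on something with over 40 N, if the wrist force passes 120 N, or if a joint passes its speed limit or range.

## Working session

There is one attempt and no reset: what is moved stays moved. The work goes in short steps, Python scripts to look and compute and a tool call to move; the robot and the scene stay as the last step left them, time stands still between calls to the robot, and variables do not carry over. Pictures are saved under pics/ and viewed, at most 14 in all, crops included, and the job is handed in when it is done.

Besides the shell and the picture viewer there is one more tool, called after "Call:" as name(argument=value, ...) on one line, values as JSON. drive_tool: Moves the arm, as the interface text tells. Shift numbers are shares of 0.1 m and turn numbers shares of 90 degrees, none past 1 either way. Its arguments: {"type":"object","properties":{"targets":{"type":"array","items":{"type":"object","properties":{"dx":{"type":"number","minimum":-1,"maximum":1},"dy":{"type":"number","minimum":-1,"maximum":1},"dz":{"type":"number","minimum":-1,"maximum":1},"yaw":{"type":"number","minimum":-1,"maximum":1},"fingers":{"type":"number"}}}},"squeeze":{"type":"number"}},"required":["targets"]}

```bash
mkdir -p pics; python3 - <<'E'
from workcell import readout, grab_frame, camera_info, bot
import cv2,numpy as np
s=readout.observe()
print({k:np.round(v,3).tolist() for k,v in s.items()}, bot.pinch_z)
for n in("scene","top","wrist"):
    cv2.imwrite(f"pics/{n}0.png",grab_frame(n)); c=camera_info(n)
    print(n,{k:np.round(v,4).tolist() for k,v in c.items()})
E
```

```text
{'clock': 0.0, 'qpos': [-1.388, 0.522, -0.036, 1.6, 0.021, 1.021, -0.113], 'qd': [-0.0, 0.0, 0.0, 0.001, -0.0, 0.002, 0.001], 'joint_efforts': [0.002, -92.708, 1.98, -36.994, 0.018, 0.008, 0.0], 'position': [0.156, 0.605, 0.231], 'tool_rot': [-3.14, 0.0, 2.889], 'force': [0.207, 0.487, 0.347], 'moment': [0.038, 0.0, -0.013], 'finger_force': 0.0, 'grip_width': 0.085} 0.0187
scene {'fx': 415.7569, 'fy': 415.7569, 'cx': 318.5079, 'cy': 210.1314, 'D': [0.0132, 0.0, 0.0, 0.0, 0.0], 'T': [[-0.4256, -0.488, 0.7621, 1.3771], [0.9049, -0.233, 0.3562, 0.3289], [0.0038, 0.8412, 0.5407, 0.5844], [0.0, 0.0, 0.0, 1.0]]}
top {'fx': 392.3916, 'fy': 392.3916, 'cx': 317.4438, 'cy': 202.5035, 'D': [-0.0126, 0.0, 0.0, 0.0, 0.0], 'T': [[0.0076, 0.9956, -0.0934, 0.5298], [-1.0, 0.008, 0.0038, 0.0078], [0.0045, 0.0934, 0.9956, 0.9536], [0.0, 0.0, 0.0, 1.0]]}
wrist {'fx': 287.5423, 'fy': 287.5423, 'cx': 317.1297, 'cy': 198.5271, 'D': [0.0054, 0.0, 0.0, 0.0, 0.0], 'hand_eye': [[-0.0002, 0.9545, 0.2981, 0.0757], [1.0, 0.0, 0.0007, -0.0003], [0.0006, 0.2981, -0.9545, -0.142], [0.0, 0.0, 0.0, 1.0]]}
```

View pics/top0.png

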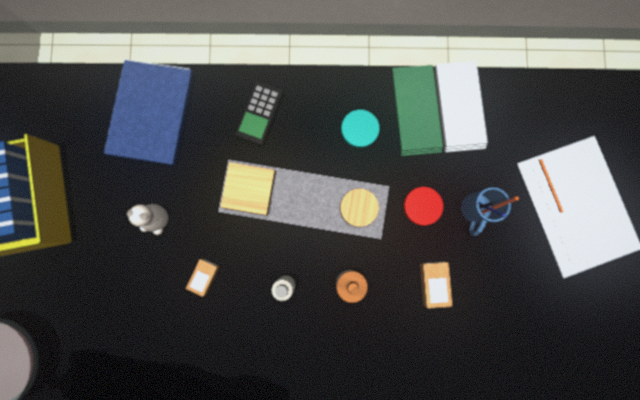

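View pics/scene0.png

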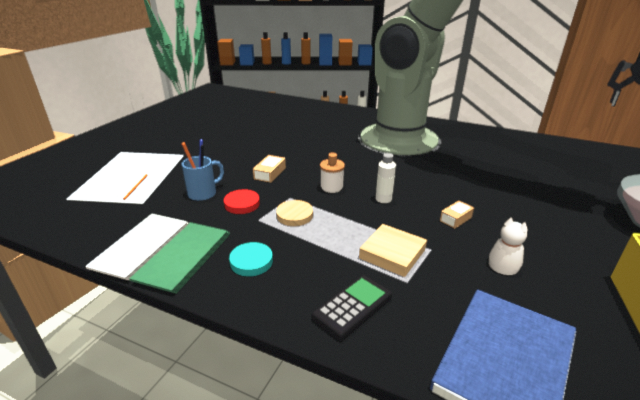

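The top view shows the mat at (305,198), with the square plinth at (247,190) and the round one at (360,208). The loose things are the small carton (202,278), bottle (283,288), jar (352,286) and large carton (437,285). The cat is at (148,218) and the mug at (487,206). The scene view shows all of them too, unobstructed.

```bash
cat > h.py <<'E'
import cv2, numpy as np
from workcell import readout, grab_frame, camera_info
from scipy.spatial.transform import Rotation as Rn
def cam(n, s=None):
    c=camera_info(n); K=np.array([[c['fx'],0,c['cx']],[0,c['fy'],c['cy']],[0,0,1]]); D=np.array(c['D'],float)
    if 'T' in c: T=np.array(c['T'])
    else:
        s=s or readout.observe(); W=np.eye(4); W[:3,:3]=Rn.from_euler('xyz',s['tool_rot']).as_matrix(); W[:3,3]=s['position']; T=W@np.array(c['hand_eye'])
    return K,D,T
def rays(c,uv):
    K,D,T=c; p=cv2.undistortPoints(np.float64(uv).reshape(-1,1,2),K,D)[:,0]
    d=np.c_[p[:,0],-p[:,1],-np.ones(len(p))]@T[:3,:3].T
    return T[:3,3],d/np.linalg.norm(d,axis=1)[:,None]
def onplane(c,uv,z):
    o,d=rays(c,uv); return o+d*((z-o[2])/d[:,2])[:,None]
def tri(ca,ua,cb,ub):
    oa,da=rays(ca,ua); ob,db=rays(cb,ub); da=da[0]; db=db[0]
    t=np.linalg.lstsq(np.c_[da,-db],ob-oa,rcond=None)[0]
    a=oa+da*t[0]; b=ob+db*t[1]; return (a+b)/2, np.linalg.norm(a-b)
def blob(img,lo,hi,seed,r=40):
    """contour of HSV mask component nearest seed"""
    m=cv2.inRange(cv2.cvtColor(img,cv2.COLOR_BGR2HSV),np.array(lo),np.array(hi))
    cs=[c for c in cv2.findContours(m,cv2.RETR_EXTERNAL,cv2.CHAIN_APPROX_NONE)[0] if cv2.contourArea(c)>15]
    return max(cs,key=lambda c:cv2.pointPolygonTest(c,tuple(map(float,seed)),True))
def cen(c): m=cv2.moments(c); return np.array([m['m10']/m['m00'],m['m01']/m['m00']])
E
python3 - <<'E'
from h import *
t=cv2.imread('pics/top0.png'); s=cv2.imread('pics/scene0.png')
for im,ps in((t,[(437,285),(430,268),(202,283),(283,291),(274,287),(352,286),(341,290),(360,208),(247,190),(300,200),(320,178)]),(s,[(268,164),(457,211),(388,156),(387,180),(332,158),(330,180),(295,210),(395,245),(330,232)])):
    h=cv2.cvtColor(im,cv2.COLOR_BGR2HSV); print([h[y,x].tolist() for x,y in ps])
cv2.imwrite('pics/tc.png',cv2.resize(t[150:320,180:460],None,fx=2.8,fy=2.8,interpolation=cv2.INTER_CUBIC))
cv2.imwrite('pics/sc.png',cv2.resize(s[140:280,240:490],None,fx=3.2,fy=3.2,interpolation=cv2.INTER_CUBIC))
E
```

```text
[[107, 10, 239], [17, 116, 230], [101, 9, 237], [15, 3, 195], [25, 13, 227], [13, 153, 224], [13, 156, 213], [26, 91, 230], [26, 88, 232], [120, 7, 173], [125, 9, 162]]
[[0, 0, 255], [15, 2, 255], [23, 10, 208], [24, 28, 194], [13, 148, 136], [18, 31, 195], [27, 71, 255], [29, 47, 255], [135, 2, 222]]
```

View pics/tc.png

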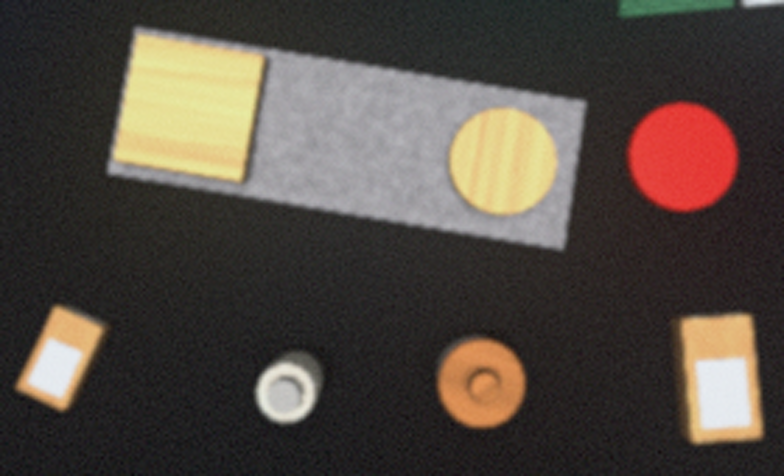

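View pics/sc.png

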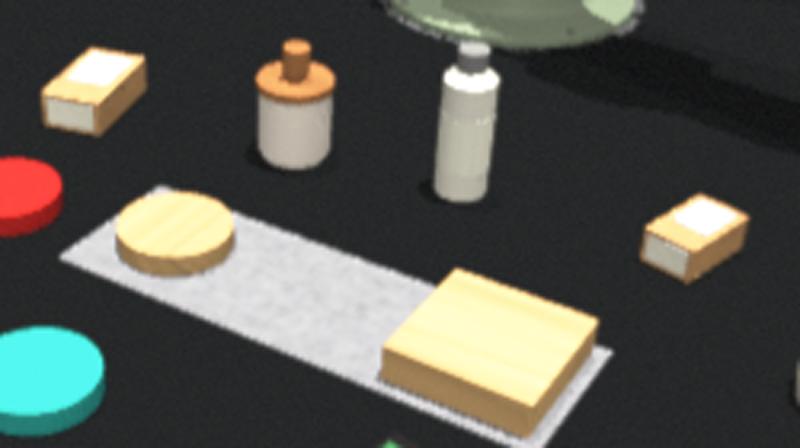

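The crops show clear edges. The labels sit off-centre on the carton tops, towards the robot. In the scene crop the top faces, the cap and the knob are all visible. Next I measure by masks.

```bash
python3 - <<'E'
from h import *
np.set_printoptions(precision=4,suppress=True)
t=cv2.imread('pics/top0.png'); s=cv2.imread('pics/scene0.png'); ct=cam('top'); cs=cam('scene')
def rect(c,z):
    P=onplane(ct,c.reshape(-1,2),z)[:,:2]; r=cv2.minAreaRect((P*1000).astype(np.float32)); b=cv2.boxPoints(r)
    e=b[1]-b[0]; f=b[2]-b[1]; 
    if np.linalg.norm(f)>np.linalg.norm(e): e=f
    return np.round(r[0],1),np.round(sorted(r[1]),1),round(np.degrees(np.arctan2(e[1],e[0]))%180,1), np.round(onplane(ct,[cen(c)],z)[0][:2]*1000,1)
W=([5,40,185],[35,255,255])
def comb(seed,lo=185): # brown or label
    return blob(t,[0,0,lo],[180,255,255],seed)
print('large',rect(comb((437,285)),.034)); print('small',rect(comb((202,280)),.030))
print('sq',rect(blob(t,[15,50,150],[35,255,255],(247,190)),.034)); print('round',rect(blob(t,[15,50,150],[35,255,255],(360,208)),.024))
print('mat',rect(blob(t,[0,0,90],[180,255,255],(305,198)),.004))
print('jarlid',rect(blob(t,[5,100,120],[20,255,255],(352,286)),.074))
print('bottle ring',rect(blob(t,[0,0,170],[180,255,255],(283,288)),.104))
# labels two views
L={}
for n,a,b in(('large',(437,290),(269,162)),('small',(199,281),(463,207))):
    ca=cen(blob(t,[0,0,210],[180,30,255],a)); bl=blob(s,[0,0,235],[180,22,255],b)
    print(n,'label',ca,cen(bl),cv2.contourArea(bl),tri(ct,[ca],cs,[cen(bl)]))
for n,a,b in(('round',(360,208),(295,212)),('sq',(247,190),(395,245))):
    ca=cen(blob(t,[15,50,150],[35,255,255],a)); bl=blob(s,[15,30,250],[40,255,255],b)
    print(n,cen(bl),cv2.contourArea(bl),cv2.boundingRect(bl),tri(ct,[ca],cs,[cen(bl)]))
# cap top and knob top: hand pixels from the crops
for n,a,b in(('cap',(180+285/2.8,150+392/2.8),(240+475/3.2,140+48/3.2)),('knob',(180+485/2.8,150+385/2.8),(240+296/3.2,140+46/3.2))):
    print(n,tri(ct,[a],cs,[b]))
E
```

```text
large (array([ 427.1, -274.9]), array([56.6, 98.7]), np.float32(4.1), array([ 427. , -274.7]))
small (array([439.8, 273.5]), array([42.1, 72.6]), np.float32(155.9), array([439.7, 273.4]))
sq (array([648.8, 171.1]), array([111.1, 111.2]), np.float32(170.9), array([648.5, 171.1]))
round (array([607.3, -94.7]), array([90.5, 90.8]), np.float32(0.1), array([606.6, -94.8]))
mat (array([628.2,  38. ]), array([133.4, 402.6]), np.float32(80.9), array([627.5,  37.1]))
jarlid (array([426.6, -73.3]), array([66.4, 67.5]), np.float32(0.4), array([426.8, -72.3]))
bottle ring (array([422.7,  79.8]), array([39.9, 40.6]), np.float32(90.4), array([422.4,  79.4]))
large label [437.8446 290.0823] [270.8547 161.1216] 105.5 (array([ 0.4153, -0.2774,  0.0329]), np.float64(0.002970799722619329))
small label [199.2279 280.9681] [459.7333 207.4992] 102.5 (array([0.4314, 0.2768, 0.0293]), np.float64(0.0014391670660793094))
round [294.1191 209.9211] 502.5 (276, 201, 37, 19) (array([ 0.6076, -0.0966,  0.0205]), np.float64(0.003112074822174972))
sq [393.5339 244.6117] 1421.5 (361, 225, 65, 41) (array([0.6494, 0.1713, 0.0288]), np.float64(0.0013988307863711973))
cap (array([0.4244, 0.0783, 0.1294]), np.float64(0.002727629320776238))
knob (array([ 0.4278, -0.0735,  0.1019]), np.float64(0.0003540684460842248))
```

Top-view sizes and two-view heights agree with the text: carton tops 33 and 29 mm, plinth tops about 21 and 29 mm, knob 102 mm and cap 129 mm. I'll place the large carton first, then the small one, the jar and the bottle.

```bash
cat > go.py <<'E'
import sys; from h import *
x,y,z,yaw=map(float,sys.argv[1:5]); s=readout.observe(); a=s['tool_rot'][2]
R=Rn.from_euler('xyz',s['tool_rot']).as_matrix(); D=R.T@(np.array([x,y,z])-s['position'])*10
w=((np.degrees(a)-yaw+180)%360-180)/90
print('units x,y,z,yaw',np.round(D,3),round(w,3),'pos',np.round(s['position'],4),'yaw',round(np.degrees(a),2),'t',round(s['clock'],2),'w',round(s['grip_width'],4),'F',np.round(s['force'],1))
E
```

Call:
drive_tool(targets=[{"dx":-0.255,"dy":-0.224,"dz":-0.028,"fingers":0},{"dx":-0.255,"dy":-0.224,"dz":-0.028},{"dx":-0.255,"dy":-0.224,"dz":-0.028},{"dx":-0.255,"dy":-0.224,"dz":-0.028},{"dx":-0.255,"dy":-0.224,"dz":-0.028},{"dx":-0.255,"dy":-0.224,"dz":-0.028},{"dx":-0.255,"dy":-0.224,"dz":-0.028},{"dx":-0.255,"dy":-0.224,"dz":-0.028},{"dx":-0.255,"dy":-0.224,"dz":-0.028},{"dx":-0.255,"dy":-0.224,"dz":-0.028},{"dx":-0.255,"dy":-0.224,"dz":-0.028},{"dx":-0.255,"dy":-0.224,"dz":-0.028},{"dx":-0.255,"dy":-0.224,"dz":-0.028},{"dx":-0.255,"dy":-0.224,"dz":-0.028},{"dx":-0.255,"dy":-0.224,"dz":-0.028},{"dx":-0.255,"dy":-0.224,"dz":-0.028},{"dx":-0.255,"dy":-0.224,"dz":-0.028},{"dx":-0.255,"dy":-0.224,"dz":-0.028}])

```text
invalid input
```

Call:
drive_tool(targets=[{"yaw":0.09,"fingers":0},{"yaw":0.09},{"yaw":0.09},{"yaw":0.09},{"yaw":0.09},{"yaw":0.09},{"yaw":0.09},{"yaw":0.09},{"yaw":0.09},{"yaw":0.09},{"yaw":0.09},{"yaw":0.09},{"yaw":0.09},{"yaw":0.09},{"yaw":0.09},{"yaw":0.09},{"yaw":0.09},{"yaw":0.09},{"yaw":0.09},{"yaw":0.083}])

```text
invalid input
```

```bash
python3 go.py 0.427 -0.275 0.2 4.1
```

```text
units x,y,z,yaw [-4.822 -7.841  0.316] 1.793 pos [0.1563 0.6049 0.2309] yaw 165.51 t 0.15 w 0.0851 F [-0.5 -0.1  0.9]
```

Call:
drive_tool(targets=[{"dx":-0.255,"dy":-0.224,"dz":-0.028,"yaw":0,"fingers":0},{"dx":-0.255,"dy":-0.224,"dz":-0.028,"yaw":0,"fingers":0},{"dx":-0.255,"dy":-0.224,"dz":-0.028,"yaw":0,"fingers":0},{"dx":-0.255,"dy":-0.224,"dz":-0.028,"yaw":0,"fingers":0},{"dx":-0.255,"dy":-0.224,"dz":-0.028,"yaw":0,"fingers":0},{"dx":-0.255,"dy":-0.224,"dz":-0.028,"yaw":0,"fingers":0},{"dx":-0.255,"dy":-0.224,"dz":-0.028,"yaw":0,"fingers":0},{"dx":-0.255,"dy":-0.224,"dz":-0.028,"yaw":0,"fingers":0},{"dx":-0.255,"dy":-0.224,"dz":-0.028,"yaw":0,"fingers":0},{"dx":-0.255,"dy":-0.224,"dz":-0.028,"yaw":0,"fingers":0},{"dx":-0.255,"dy":-0.224,"dz":-0.028,"yaw":0,"fingers":0},{"dx":-0.255,"dy":-0.224,"dz":-0.028,"yaw":0,"fingers":0},{"dx":-0.255,"dy":-0.224,"dz":-0.028,"yaw":0,"fingers":0},{"dx":-0.255,"dy":-0.224,"dz":-0.028,"yaw":0,"fingers":0},{"dx":-0.255,"dy":-0.224,"dz":-0.028,"yaw":0,"fingers":0},{"dx":-0.255,"dy":-0.224,"dz":-0.028,"yaw":0,"fingers":0},{"dx":-0.255,"dy":-0.224,"dz":-0.028,"yaw":0,"fingers":0},{"dx":-0.255,"dy":-0.224,"dz":-0.028,"yaw":0,"fingers":0}])

```text
clock: 1.95
position: [0.5004, 0.0986, 0.2818]
tool_rot: [-3.142, -0.0, 2.889]
force: [0.7, 0.9, -0.2]
grip_width: 0.0851
finger_force: 0.0
```

```bash
python3 go.py 0.427 -0.275 0.2 4.1
```

```text
units x,y,z,yaw [-0.224 -3.801  0.818] 1.794 pos [0.5004 0.0986 0.2818] yaw 165.52 t 1.95 w 0.0851 F [ 0.7  0.9 -0.2]
```

Call:
drive_tool(targets=[{"dx":0,"dy":0,"dz":0,"yaw":0.09,"fingers":0},{"dx":0,"dy":0,"dz":0,"yaw":0.09,"fingers":0},{"dx":0,"dy":0,"dz":0,"yaw":0.09,"fingers":0},{"dx":0,"dy":0,"dz":0,"yaw":0.09,"fingers":0},{"dx":0,"dy":0,"dz":0,"yaw":0.09,"fingers":0},{"dx":0,"dy":0,"dz":0,"yaw":0.09,"fingers":0},{"dx":0,"dy":0,"dz":0,"yaw":0.09,"fingers":0},{"dx":0,"dy":0,"dz":0,"yaw":0.09,"fingers":0},{"dx":0,"dy":0,"dz":0,"yaw":0.09,"fingers":0},{"dx":0,"dy":0,"dz":0,"yaw":0.09,"fingers":0},{"dx":0,"dy":0,"dz":0,"yaw":0.09,"fingers":0},{"dx":0,"dy":0,"dz":0,"yaw":0.09,"fingers":0},{"dx":0,"dy":0,"dz":0,"yaw":0.09,"fingers":0},{"dx":0,"dy":0,"dz":0,"yaw":0.09,"fingers":0},{"dx":0,"dy":0,"dz":0,"yaw":0.09,"fingers":0},{"dx":0,"dy":0,"dz":0,"yaw":0.09,"fingers":0},{"dx":0,"dy":0,"dz":0,"yaw":0.09,"fingers":0},{"dx":0,"dy":0,"dz":0,"yaw":0.09,"fingers":0},{"dx":0,"dy":0,"dz":0,"yaw":0.09,"fingers":0},{"dx":0,"dy":0,"dz":0,"yaw":0.083,"fingers":0}])

```text
clock: 3.95
position: [0.4998, 0.1, 0.2816]
tool_rot: [3.142, 0.0, 0.067]
force: [-0.6, -0.4, -0.5]
grip_width: 0.0857
finger_force: 0.0
```

```bash
python3 go.py 0.427 -0.275 0.2 4.1
```

```text
units x,y,z,yaw [-0.976  3.693  0.817] -0.003 pos [0.4998 0.1    0.2816] yaw 3.82 t 3.95 w 0.0857 F [-0.6 -0.4 -0.5]
```

Call:
drive_tool(targets=[{"dx":-0.08,"dy":0.308,"dz":0.02,"yaw":0,"fingers":0},{"dx":-0.08,"dy":0.308,"dz":0.02,"yaw":0,"fingers":0},{"dx":-0.08,"dy":0.308,"dz":0.02,"yaw":0,"fingers":0},{"dx":-0.08,"dy":0.308,"dz":0.02,"yaw":0,"fingers":0},{"dx":-0.08,"dy":0.308,"dz":0.07,"yaw":0,"fingers":0},{"dx":-0.08,"dy":0.308,"dz":0.07,"yaw":0,"fingers":0},{"dx":-0.08,"dy":0.308,"dz":0.1,"yaw":0,"fingers":0},{"dx":-0.08,"dy":0.308,"dz":0.1,"yaw":0,"fingers":0},{"dx":-0.08,"dy":0.308,"dz":0.1,"yaw":0,"fingers":0},{"dx":-0.08,"dy":0.308,"dz":0.1,"yaw":0,"fingers":0},{"dx":-0.08,"dy":0.308,"dz":0.1,"yaw":0,"fingers":0},{"dx":-0.08,"dy":0.308,"dz":0.1,"yaw":0,"fingers":0},{"dx":0,"dy":0,"dz":0,"yaw":0,"fingers":0},{"dx":0,"dy":0,"dz":0,"yaw":0,"fingers":0}])

```text
clock: 5.35
position: [0.4304, -0.276, 0.1994]
tool_rot: [-3.141, 0.001, 0.071]
force: [-0.7, 1.3, 0.3]
grip_width: 0.0851
finger_force: 0.0
```

```bash
python3 go.py 0.427 -0.275 0.0 4.1; python3 - <<'E'
from h import *
c=cam('wrist'); im=grab_frame('wrist'); cv2.imwrite('pics/w1.png',im)
E
```

```text
units x,y,z,yaw [-0.032 -0.012  1.994] -0.001 pos [ 0.4304 -0.276   0.1994] yaw 4.05 t 5.35 w 0.0851 F [-0.7  1.3  0.3]
```

View pics/w1.png

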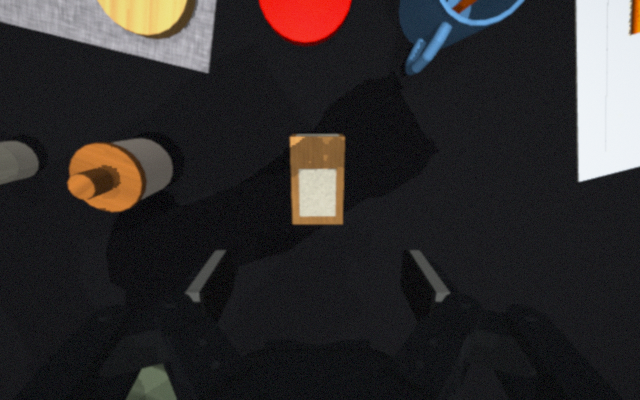

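The wrist view shows the large carton at (317,180), square to the fingers and centred between them. I'll check its position from this view before descending.

```bash
cat > wr.py <<'E'
import sys; from h import *
def wrect(im,c,lo,hi,seed,z):
    P=onplane(c,blob(im,lo,hi,seed).reshape(-1,2),z)[:,:2]; r=cv2.minAreaRect((P*1000).astype(np.float32)); b=cv2.boxPoints(r)
    e=max((b[1]-b[0],b[2]-b[1]),key=np.linalg.norm); return np.round(r[0],1),np.round(r[1],1),round(float(np.degrees(np.arctan2(e[1],e[0]))%180),1)
E
python3 - <<'E'
from wr import *
print(wrect(cv2.imread('pics/w1.png'),cam('wrist'),[0,0,75],[180,255,255],(317,190),.034))
E
```

```text
(array([ 431.2, -275.7]), array([101.8,  59.3]), 4.3)
```

Call:
drive_tool(targets=[{"dx":-0.015,"dy":0,"dz":0.3,"yaw":0,"fingers":0},{"dx":0,"dy":0,"dz":0.3,"yaw":0,"fingers":0},{"dx":0,"dy":0,"dz":0.3,"yaw":0,"fingers":0},{"dx":0,"dy":0,"dz":0.3,"yaw":0,"fingers":0},{"dx":0,"dy":0,"dz":0.3,"yaw":0,"fingers":0},{"dx":0,"dy":0,"dz":0.2,"yaw":0,"fingers":0},{"dx":0,"dy":0,"dz":0.15,"yaw":0,"fingers":0},{"dx":0,"dy":0,"dz":0.1,"yaw":0,"fingers":0},{"dx":0,"dy":0,"dz":0.035,"yaw":0,"fingers":0},{"dx":0,"dy":0,"dz":0,"yaw":0,"fingers":0}])

```text
clock: 6.4
position: [0.4296, -0.2754, 0.0014]
tool_rot: [-3.142, -0.0, 0.073]
force: [0.3, 0.2, 0.0]
grip_width: 0.0851
finger_force: 0.0
```

Call:
drive_tool(targets=[{"dx":0,"dy":0,"dz":0,"yaw":0,"fingers":1},{"dx":0,"dy":0,"dz":0,"yaw":0,"fingers":1},{"dx":0,"dy":0,"dz":0,"yaw":0,"fingers":1},{"dx":0,"dy":0,"dz":0,"yaw":0,"fingers":1},{"dx":0,"dy":0,"dz":0,"yaw":0,"fingers":1},{"dx":0,"dy":0,"dz":0,"yaw":0,"fingers":1},{"dx":0,"dy":0,"dz":0,"yaw":0,"fingers":1},{"dx":0,"dy":0,"dz":0,"yaw":0,"fingers":1}], squeeze=30)

```text
clock: 7.2
position: [0.4298, -0.2758, 0.002]
tool_rot: [3.141, -0.001, 0.072]
force: [-0.8, 1.0, 8.3]
grip_width: 0.0574
finger_force: 31.4
```

Call:
drive_tool(targets=[{"dx":0,"dy":0,"dz":-0.1,"yaw":0,"fingers":1},{"dx":0,"dy":0,"dz":-0.2,"yaw":0,"fingers":1},{"dx":0,"dy":0,"dz":-0.3,"yaw":0,"fingers":1},{"dx":0,"dy":0,"dz":-0.3,"yaw":0,"fingers":1},{"dx":0,"dy":0,"dz":-0.3,"yaw":0,"fingers":1},{"dx":0,"dy":0,"dz":-0.3,"yaw":0,"fingers":1},{"dx":0,"dy":0,"dz":-0.3,"yaw":-0.071,"fingers":1},{"dx":0,"dy":0,"dz":-0.2,"yaw":-0.071,"fingers":1},{"dx":0,"dy":0,"dz":0,"yaw":-0.071,"fingers":1},{"dx":0,"dy":0,"dz":0,"yaw":-0.071,"fingers":1},{"dx":0,"dy":0,"dz":0,"yaw":-0.071,"fingers":1},{"dx":0,"dy":0,"dz":0,"yaw":-0.071,"fingers":1},{"dx":0,"dy":0,"dz":0,"yaw":-0.071,"fingers":1},{"dx":0,"dy":0,"dz":0,"yaw":-0.071,"fingers":1},{"dx":0,"dy":0,"dz":0,"yaw":-0.071,"fingers":1},{"dx":0,"dy":0,"dz":0,"yaw":-0.071,"fingers":1},{"dx":0,"dy":0,"dz":0,"yaw":-0.071,"fingers":1},{"dx":0,"dy":0,"dz":0,"yaw":-0.071,"fingers":1},{"dx":0,"dy":0,"dz":0,"yaw":0,"fingers":1}])

```text
clock: 9.1
position: [0.4289, -0.2759, 0.2019]
tool_rot: [3.141, 0.0, 1.412]
force: [-0.3, 0.2, -1.3]
grip_width: 0.0576
finger_force: 33.2
```

```bash
python3 go.py 0.649 0.171 0.14 81
```

```text
units x,y,z,yaw [4.761 1.466 0.619] -0.001 pos [ 0.4289 -0.2759  0.2019] yaw 80.91 t 9.1 w 0.0576 F [-0.3  0.2 -1.3]
```

Call:
drive_tool(targets=[{"dx":0.15,"dy":0.046,"dz":0,"yaw":0,"fingers":1},{"dx":0.3,"dy":0.092,"dz":0,"yaw":0,"fingers":1},{"dx":0.3,"dy":0.092,"dz":0,"yaw":0,"fingers":1},{"dx":0.3,"dy":0.092,"dz":0,"yaw":0,"fingers":1},{"dx":0.3,"dy":0.092,"dz":0,"yaw":0,"fingers":1},{"dx":0.3,"dy":0.092,"dz":0,"yaw":0,"fingers":1},{"dx":0.3,"dy":0.092,"dz":0,"yaw":0,"fingers":1},{"dx":0.3,"dy":0.092,"dz":0,"yaw":0,"fingers":1},{"dx":0.3,"dy":0.092,"dz":0,"yaw":0,"fingers":1},{"dx":0.3,"dy":0.092,"dz":0,"yaw":0,"fingers":1},{"dx":0.3,"dy":0.092,"dz":0,"yaw":0,"fingers":1},{"dx":0.3,"dy":0.092,"dz":0,"yaw":0,"fingers":1},{"dx":0.3,"dy":0.092,"dz":0.1,"yaw":0,"fingers":1},{"dx":0.3,"dy":0.092,"dz":0.1,"yaw":0,"fingers":1},{"dx":0.3,"dy":0.092,"dz":0.1,"yaw":0,"fingers":1},{"dx":0.3,"dy":0.092,"dz":0.1,"yaw":0,"fingers":1},{"dx":0.111,"dy":0.04,"dz":0.1,"yaw":0,"fingers":1},{"dx":0,"dy":0,"dz":0.1,"yaw":0,"fingers":1},{"dx":0,"dy":0,"dz":0,"yaw":0,"fingers":1}])

```text
clock: 11.0
position: [0.649, 0.1697, 0.1399]
tool_rot: [-3.14, 0.002, 1.409]
force: [0.1, -0.4, -1.6]
grip_width: 0.0575
finger_force: 33.3
```

```bash
python3 go.py 0.649 0.171 0.037 81;  python3 - <<'E'
from h import *
cv2.imwrite('pics/w2.png',grab_frame('wrist')); cv2.imwrite('pics/t2.png',grab_frame('top'))
E
```

```text
units x,y,z,yaw [ 0.015 -0.     1.029] -0.003 pos [0.649  0.1697 0.1399] yaw 80.7 t 11.0 w 0.0575 F [ 0.1 -0.4 -1.6]
```

View pics/w2.png

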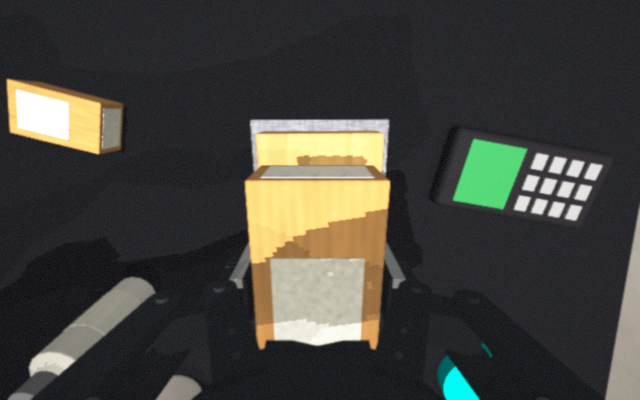

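The wrist view shows the carton (centred at column 318) aligned with the square plinth behind and below it (column 320). I'll lower it.

Call:
drive_tool(targets=[{"dx":0.015,"dy":0,"dz":0.15,"yaw":0,"fingers":1},{"dx":0,"dy":0,"dz":0.25,"yaw":0,"fingers":1},{"dx":0,"dy":0,"dz":0.25,"yaw":0,"fingers":1},{"dx":0,"dy":0,"dz":0.15,"yaw":0,"fingers":1},{"dx":0,"dy":0,"dz":0.1,"yaw":0,"fingers":1},{"dx":0,"dy":0,"dz":0.08,"yaw":0,"fingers":1},{"dx":0,"dy":0,"dz":0.04,"yaw":0,"fingers":1},{"dx":0,"dy":0,"dz":0.01,"yaw":0,"fingers":1},{"dx":0,"dy":0,"dz":0,"yaw":0,"fingers":1},{"dx":0,"dy":0,"dz":0,"yaw":0,"fingers":1}])

```text
clock: 12.1
position: [0.6506, 0.1725, 0.0388]
tool_rot: [3.141, -0.0, 1.411]
force: [0.3, 0.4, -1.1]
grip_width: 0.0573
finger_force: 33.3
```

Call:
drive_tool(targets=[{"dx":0,"dy":0,"dz":0,"yaw":0,"fingers":0.2},{"dx":0,"dy":0,"dz":0,"yaw":0,"fingers":0},{"dx":0,"dy":0,"dz":0,"yaw":0,"fingers":0},{"dx":0,"dy":0,"dz":0,"yaw":0,"fingers":0},{"dx":0,"dy":0,"dz":0,"yaw":0,"fingers":0},{"dx":0,"dy":0,"dz":-0.1,"yaw":0,"fingers":0},{"dx":0,"dy":0,"dz":-0.2,"yaw":0,"fingers":0},{"dx":0,"dy":0,"dz":-0.3,"yaw":0,"fingers":0},{"dx":0,"dy":0,"dz":-0.3,"yaw":0,"fingers":0},{"dx":0,"dy":0,"dz":-0.3,"yaw":0,"fingers":0},{"dx":0,"dy":0,"dz":-0.3,"yaw":0,"fingers":0},{"dx":0,"dy":0,"dz":-0.2,"yaw":0,"fingers":0},{"dx":0,"dy":0,"dz":0,"yaw":0,"fingers":0}])

```text
clock: 13.4
position: [0.6515, 0.1725, 0.2121]
tool_rot: [3.137, -0.002, 1.41]
force: [-0.1, 0.2, -0.6]
grip_width: 0.0855
finger_force: 0.0
```

```bash
python3 - <<'E'
from wr import *
c=cam('wrist'); im=grab_frame('wrist'); cv2.imwrite('pics/w3.png',im)
print(wrect(im,c,[0,0,75],[180,255,255],(317,190),.068))
E
python3 go.py 0.440 0.2735 0.2 155.9
```

```text
(array([640.9, 103.9]), array([270.3, 108.9]), 80.9)
units x,y,z,yaw [ 0.661 -2.242  0.098] -0.834 pos [0.6508 0.1724 0.2102] yaw 80.82 t 13.45 w 0.0856 F [0.8 0.4 0.1]
```

View pics/w3.png

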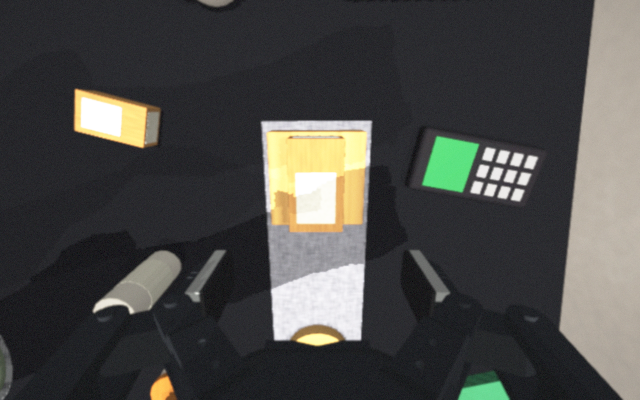

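The wrist view shows the large carton lying on the square plinth: carton top face at columns 289-344 and rows 138-232, plinth top at columns 268-366 and rows 131-224. I'll compute the offset.

```bash
python3 - <<'E'
from h import *
c=cam('wrist')
a=onplane(c,[(289.5,138),(343.5,138),(344,232),(290,232)],.068)[:,:2]; b=onplane(c,[(268,131),(365,131),(366,224),(271,224)],.034)[:,:2]
for p in(a,b): print(np.round(p.mean(0)*1e3,1),np.round(np.linalg.norm(np.diff(p,axis=0),axis=1)*1e3,1), np.round(np.degrees(np.arctan2(*(p[0]-p[3])[::-1])),1))
im=cv2.imread('pics/w3.png')
print(np.round(cen(blob(im,[0,0,75],[180,255,255],(110,118))),1), im[118,150],im[118,100])
E
```

```text
[651.  171.5] [52.5 99.3 58. ] 79.5
[651.8 171. ] [104.8 108.4 113.3] 79.8
[115.4 118.3] [126 138 142] [255 255 255]
```

Call:
drive_tool(targets=[{"dx":0.074,"dy":-0.249,"dz":0,"yaw":0,"fingers":0},{"dx":0.074,"dy":-0.249,"dz":0,"yaw":0,"fingers":0},{"dx":0.074,"dy":-0.249,"dz":0,"yaw":0,"fingers":0},{"dx":0.074,"dy":-0.249,"dz":0,"yaw":0,"fingers":0},{"dx":0.074,"dy":-0.249,"dz":0,"yaw":0,"fingers":0},{"dx":0.074,"dy":-0.249,"dz":0,"yaw":0,"fingers":0},{"dx":0.074,"dy":-0.249,"dz":0,"yaw":0,"fingers":0},{"dx":0.074,"dy":-0.249,"dz":0,"yaw":0,"fingers":0},{"dx":0.074,"dy":-0.249,"dz":0,"yaw":0,"fingers":0},{"dx":0,"dy":0,"dz":0,"yaw":0,"fingers":0}])

```text
clock: 14.45
position: [0.4368, 0.2753, 0.2078]
tool_rot: [-3.14, 0.0, 1.414]
force: [0.7, -1.1, 0.5]
grip_width: 0.0853
finger_force: 0.0
```

Call:
drive_tool(targets=[{"dx":0,"dy":0,"dz":0,"yaw":-0.076,"fingers":0},{"dx":0,"dy":0,"dz":0,"yaw":-0.076,"fingers":0},{"dx":0,"dy":0,"dz":0,"yaw":-0.076,"fingers":0},{"dx":0,"dy":0,"dz":0,"yaw":-0.076,"fingers":0},{"dx":0,"dy":0,"dz":0,"yaw":-0.076,"fingers":0},{"dx":0,"dy":0,"dz":0,"yaw":-0.076,"fingers":0},{"dx":0,"dy":0,"dz":0,"yaw":-0.076,"fingers":0},{"dx":0,"dy":0,"dz":0,"yaw":-0.076,"fingers":0},{"dx":0,"dy":0,"dz":0,"yaw":-0.076,"fingers":0},{"dx":0,"dy":0,"dz":0,"yaw":-0.076,"fingers":0},{"dx":0,"dy":0,"dz":0,"yaw":-0.074,"fingers":0},{"dx":0,"dy":0,"dz":0,"yaw":0,"fingers":0}])

```text
clock: 15.65
position: [0.4399, 0.2733, 0.2079]
tool_rot: [-3.141, -0.0, 2.722]
force: [-0.2, 0.5, -0.2]
grip_width: 0.085
finger_force: 0.0
```

```bash
python3 - <<'E'
from wr import *
c=cam('wrist'); im=grab_frame('wrist'); cv2.imwrite('pics/w4.png',im)
print(wrect(im,c,[0,0,75],[180,255,255],(317,180),.03))
E
python3 go.py 0.441 0.2735 0.002 155.9
```

```text
(array([439.7, 273.2]), array([46.6, 77. ]), 156.0)
units x,y,z,yaw [-0.01   0.008  2.059] -0.002 pos [0.4399 0.2733 0.2079] yaw 155.7 t 15.7 w 0.0857 F [ 0.1 -0.5 -0. ]
```

Call:
drive_tool(targets=[{"dx":0,"dy":0,"dz":0.3,"yaw":0,"fingers":0},{"dx":0,"dy":0,"dz":0.3,"yaw":0,"fingers":0},{"dx":0,"dy":0,"dz":0.3,"yaw":0,"fingers":0},{"dx":0,"dy":0,"dz":0.3,"yaw":0,"fingers":0},{"dx":0,"dy":0,"dz":0.3,"yaw":0,"fingers":0},{"dx":0,"dy":0,"dz":0.2,"yaw":0,"fingers":0},{"dx":0,"dy":0,"dz":0.2,"yaw":0,"fingers":0},{"dx":0,"dy":0,"dz":0.1,"yaw":0,"fingers":0},{"dx":0,"dy":0,"dz":0.05,"yaw":0,"fingers":0},{"dx":0,"dy":0,"dz":0,"yaw":0,"fingers":0}])

```text
clock: 16.7
position: [0.4397, 0.2737, 0.0031]
tool_rot: [-3.141, 0.0, 2.719]
force: [0.2, -0.4, -0.4]
grip_width: 0.0854
finger_force: 0.0
```

Call:
drive_tool(targets=[{"dx":0,"dy":0,"dz":0,"yaw":0,"fingers":1},{"dx":0,"dy":0,"dz":0,"yaw":0,"fingers":1},{"dx":0,"dy":0,"dz":0,"yaw":0,"fingers":1},{"dx":0,"dy":0,"dz":0,"yaw":0,"fingers":1},{"dx":0,"dy":0,"dz":0,"yaw":0,"fingers":1},{"dx":0,"dy":0,"dz":0,"yaw":0,"fingers":1},{"dx":0,"dy":0,"dz":0,"yaw":0,"fingers":1},{"dx":0,"dy":0,"dz":0,"yaw":0,"fingers":1}], squeeze=30)

```text
clock: 17.5
position: [0.44, 0.2741, 0.0039]
tool_rot: [3.141, 0.0, 2.72]
force: [-1.8, -1.7, 8.2]
grip_width: 0.0435
finger_force: 30.2
```

Call:
drive_tool(targets=[{"dx":0,"dy":0,"dz":-0.1,"yaw":0,"fingers":1},{"dx":0,"dy":0,"dz":-0.2,"yaw":0,"fingers":1},{"dx":0,"dy":0,"dz":-0.3,"yaw":0,"fingers":1},{"dx":0,"dy":0,"dz":-0.3,"yaw":0,"fingers":1},{"dx":0,"dy":0,"dz":-0.3,"yaw":0,"fingers":1},{"dx":0,"dy":0,"dz":-0.3,"yaw":0,"fingers":1},{"dx":0,"dy":0,"dz":-0.3,"yaw":0,"fingers":1},{"dx":0,"dy":0,"dz":-0.2,"yaw":0.076,"fingers":1},{"dx":0,"dy":0,"dz":0,"yaw":0.076,"fingers":1},{"dx":0,"dy":0,"dz":0,"yaw":0.076,"fingers":1},{"dx":0,"dy":0,"dz":0,"yaw":0.076,"fingers":1},{"dx":0,"dy":0,"dz":0,"yaw":0.076,"fingers":1},{"dx":0,"dy":0,"dz":0,"yaw":0.076,"fingers":1},{"dx":0,"dy":0,"dz":0,"yaw":0.076,"fingers":1},{"dx":0,"dy":0,"dz":0,"yaw":0.076,"fingers":1},{"dx":0,"dy":0,"dz":0,"yaw":0.076,"fingers":1},{"dx":0,"dy":0,"dz":0,"yaw":0.076,"fingers":1},{"dx":0,"dy":0,"dz":0,"yaw":0.07,"fingers":1},{"dx":0,"dy":0,"dz":0,"yaw":0,"fingers":1}])

```text
clock: 19.4
position: [0.4394, 0.2739, 0.2038]
tool_rot: [3.142, -0.0, 1.415]
force: [0.2, 0.3, -1.2]
grip_width: 0.0435
finger_force: 31.3
```

```bash
python3 go.py 0.651 0.1715 0.2 81
```

```text
units x,y,z,yaw [-0.683  2.249  0.038] 0.001 pos [0.4394 0.2739 0.2038] yaw 81.07 t 19.4 w 0.0435 F [ 0.2  0.3 -1.2]
```

Call:
drive_tool(targets=[{"dx":-0.068,"dy":0.225,"dz":0,"yaw":0,"fingers":1},{"dx":-0.068,"dy":0.225,"dz":0,"yaw":0,"fingers":1},{"dx":-0.068,"dy":0.225,"dz":0,"yaw":0,"fingers":1},{"dx":-0.068,"dy":0.225,"dz":0,"yaw":0,"fingers":1},{"dx":-0.068,"dy":0.225,"dz":0,"yaw":0,"fingers":1},{"dx":-0.068,"dy":0.225,"dz":0,"yaw":0,"fingers":1},{"dx":-0.068,"dy":0.225,"dz":0,"yaw":0,"fingers":1},{"dx":-0.068,"dy":0.225,"dz":0,"yaw":0,"fingers":1},{"dx":-0.068,"dy":0.225,"dz":0,"yaw":0,"fingers":1},{"dx":-0.068,"dy":0.225,"dz":0.1,"yaw":0,"fingers":1},{"dx":0,"dy":0,"dz":0.25,"yaw":0,"fingers":1},{"dx":0,"dy":0,"dz":0.25,"yaw":0,"fingers":1},{"dx":0,"dy":0,"dz":0.2,"yaw":0,"fingers":1},{"dx":0,"dy":0,"dz":0,"yaw":0,"fingers":1}])

```text
clock: 20.8
position: [0.65, 0.1719, 0.121]
tool_rot: [-3.138, 0.001, 1.42]
force: [-0.6, 1.0, -0.3]
grip_width: 0.0434
finger_force: 31.3
```

```bash
python3 go.py 0.651 0.1715 0.073 81
```

```text
units x,y,z,yaw [-0.001  0.012  0.48 ] 0.004 pos [0.65   0.1719 0.121 ] yaw 81.35 t 20.8 w 0.0434 F [-0.6  1.  -0.3]
```

Call:
drive_tool(targets=[{"dx":0,"dy":0.008,"dz":0.15,"yaw":0,"fingers":1},{"dx":0,"dy":0,"dz":0.12,"yaw":0,"fingers":1},{"dx":0,"dy":0,"dz":0.1,"yaw":0,"fingers":1},{"dx":0,"dy":0,"dz":0.07,"yaw":0,"fingers":1},{"dx":0,"dy":0,"dz":0.04,"yaw":0,"fingers":1},{"dx":0,"dy":0,"dz":0.02,"yaw":0,"fingers":1},{"dx":0,"dy":0,"dz":0,"yaw":0,"fingers":1},{"dx":0,"dy":0,"dz":0,"yaw":0,"fingers":1}])

```text
clock: 21.6
position: [0.6525, 0.1721, 0.0736]
tool_rot: [3.141, -0.0, 1.417]
force: [0.1, 0.3, -0.5]
grip_width: 0.0434
finger_force: 31.3
```

Call:
drive_tool(targets=[{"dx":0,"dy":0,"dz":0,"yaw":0,"fingers":0.4},{"dx":0,"dy":0,"dz":0,"yaw":0,"fingers":0.2},{"dx":0,"dy":0,"dz":0,"yaw":0,"fingers":0},{"dx":0,"dy":0,"dz":0,"yaw":0,"fingers":0},{"dx":0,"dy":0,"dz":0,"yaw":0,"fingers":0},{"dx":0,"dy":0,"dz":0,"yaw":0,"fingers":0},{"dx":0,"dy":0,"dz":-0.1,"yaw":0,"fingers":0},{"dx":0,"dy":0,"dz":-0.2,"yaw":0,"fingers":0},{"dx":0,"dy":0,"dz":-0.3,"yaw":0,"fingers":0},{"dx":0,"dy":0,"dz":-0.3,"yaw":0,"fingers":0},{"dx":0,"dy":0,"dz":-0.3,"yaw":0,"fingers":0},{"dx":0,"dy":0,"dz":-0.3,"yaw":0,"fingers":0},{"dx":0,"dy":0,"dz":0,"yaw":0,"fingers":0}])

```text
clock: 22.9
position: [0.654, 0.1722, 0.2282]
tool_rot: [3.136, -0.003, 1.417]
force: [-0.1, -0.0, -0.5]
grip_width: 0.0851
finger_force: 0.0
```

```bash
python3 go.py 0.428 -0.073 0.22 81; python3 - <<'E'
from h import *
cv2.imwrite('pics/w5.png',grab_frame('wrist'))
E
```

```text
units x,y,z,yaw [-2.77  -1.858  0.063] 0.002 pos [0.654  0.1722 0.2282] yaw 81.17 t 22.9 w 0.0851 F [-0.1 -0.  -0.5]
```

View pics/w5.png

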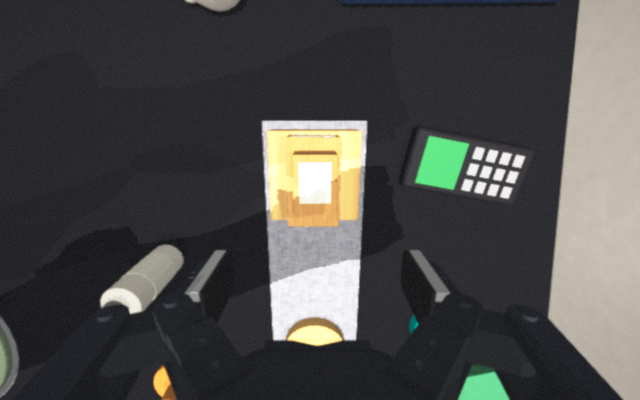

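The wrist view shows the small carton (columns 292-339) on the large carton (288-341), well aligned. Next is the jar.

Call:
drive_tool(targets=[{"dx":-0.231,"dy":-0.155,"dz":0,"yaw":0,"fingers":0},{"dx":-0.231,"dy":-0.155,"dz":0,"yaw":0,"fingers":0},{"dx":-0.231,"dy":-0.155,"dz":0,"yaw":0,"fingers":0},{"dx":-0.231,"dy":-0.155,"dz":0,"yaw":0,"fingers":0},{"dx":-0.231,"dy":-0.155,"dz":0,"yaw":0,"fingers":0},{"dx":-0.231,"dy":-0.155,"dz":0,"yaw":0,"fingers":0},{"dx":-0.231,"dy":-0.155,"dz":0,"yaw":0,"fingers":0},{"dx":-0.231,"dy":-0.155,"dz":0,"yaw":0,"fingers":0},{"dx":-0.231,"dy":-0.155,"dz":0,"yaw":0,"fingers":0},{"dx":-0.231,"dy":-0.155,"dz":0,"yaw":0,"fingers":0},{"dx":-0.231,"dy":-0.155,"dz":0,"yaw":0,"fingers":0},{"dx":-0.231,"dy":-0.155,"dz":0,"yaw":0,"fingers":0},{"dx":0,"dy":0,"dz":0,"yaw":0,"fingers":0},{"dx":0,"dy":0,"dz":0,"yaw":0,"fingers":0}])

```text
clock: 24.35
position: [0.4259, -0.0734, 0.2232]
tool_rot: [3.142, -0.0, 1.416]
force: [0.5, 0.6, -0.8]
grip_width: 0.085
finger_force: 0.0
```

```bash
python3 go.py 0.428 -0.073 0.079 81; python3 - <<'E'
from wr import *
c=cam('wrist'); im=grab_frame('wrist'); cv2.imwrite('pics/w6.png',im)
K,D,T=c
def px(p):
    q=np.linalg.inv(T)@np.r_[p,1]; return cv2.projectPoints(np.array([[q[0],-q[1],-q[2]]]),np.zeros(3),np.zeros(3),K,D)[0].ravel()
print('lid',px([.428,-.073,.074]),'knob',px([.428,-.073,.104]))
E
```

```text
units x,y,z,yaw [0.007 0.02  1.442] 0.002 pos [ 0.4259 -0.0734  0.2232] yaw 81.14 t 24.35 w 0.085 F [ 0.5  0.6 -0.8]
lid [318.66568355 183.91296975] knob [318.81648865 191.85438297]
```

View pics/w6.png

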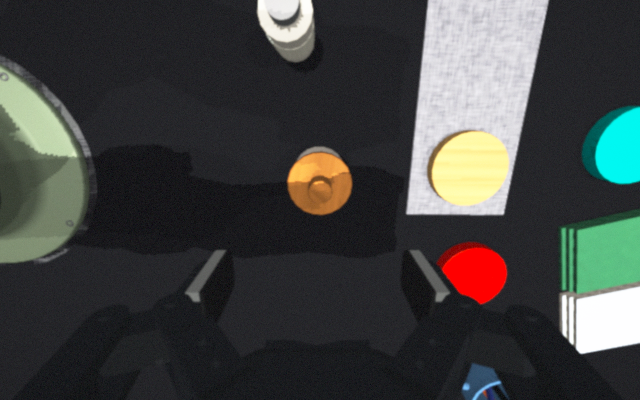

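The knob is at (320,189), with (319,192) predicted, so the tool is over it within 2 mm.

Call:
drive_tool(targets=[{"dx":0.01,"dy":0.02,"dz":0.2,"yaw":0,"fingers":0},{"dx":0,"dy":0,"dz":0.25,"yaw":0,"fingers":0},{"dx":0,"dy":0,"dz":0.25,"yaw":0,"fingers":0},{"dx":0,"dy":0,"dz":0.25,"yaw":0,"fingers":0},{"dx":0,"dy":0,"dz":0.2,"yaw":0,"fingers":0},{"dx":0,"dy":0,"dz":0.15,"yaw":0,"fingers":0},{"dx":0,"dy":0,"dz":0.1,"yaw":0,"fingers":0},{"dx":0,"dy":0,"dz":0.04,"yaw":0,"fingers":0},{"dx":0,"dy":0,"dz":0,"yaw":0,"fingers":0},{"dx":0,"dy":0,"dz":0,"yaw":0,"fingers":0}])

```text
clock: 25.4
position: [0.4285, -0.0726, 0.0796]
tool_rot: [3.141, -0.0, 1.417]
force: [-0.3, -0.4, 0.1]
grip_width: 0.0858
finger_force: 0.0
```

Call:
drive_tool(targets=[{"dx":0,"dy":0,"dz":0,"yaw":0,"fingers":0.6},{"dx":0,"dy":0,"dz":0,"yaw":0,"fingers":0.6},{"dx":0,"dy":0,"dz":0,"yaw":0,"fingers":0.6},{"dx":0,"dy":0,"dz":0,"yaw":0,"fingers":0.6},{"dx":0,"dy":0,"dz":0,"yaw":0,"fingers":0.6},{"dx":0,"dy":0,"dz":0,"yaw":0,"fingers":1},{"dx":0,"dy":0,"dz":0,"yaw":0,"fingers":1},{"dx":0,"dy":0,"dz":0,"yaw":0,"fingers":1},{"dx":0,"dy":0,"dz":0,"yaw":0,"fingers":1},{"dx":0,"dy":0,"dz":0,"yaw":0,"fingers":1},{"dx":0,"dy":0,"dz":0,"yaw":0,"fingers":1}], squeeze=40)

```text
clock: 26.5
position: [0.4284, -0.0727, 0.0793]
tool_rot: [3.141, -0.0, 1.417]
force: [1.1, -0.4, 5.3]
grip_width: 0.0231
finger_force: 39.1
```

```bash
python3 go.py 0.628 0.038 0.2 81
```

```text
units x,y,z,yaw [ 1.4    1.803 -1.206] 0.002 pos [ 0.4284 -0.0727  0.0793] yaw 81.18 t 26.5 w 0.0231 F [ 1.1 -0.4  5.3]
```

Call:
drive_tool(targets=[{"dx":0,"dy":0,"dz":-0.05,"yaw":0,"fingers":1},{"dx":0,"dy":0,"dz":-0.15,"yaw":0,"fingers":1},{"dx":0,"dy":0,"dz":-0.2,"yaw":0,"fingers":1},{"dx":0,"dy":0,"dz":-0.2,"yaw":0,"fingers":1},{"dx":0.05,"dy":0.075,"dz":-0.2,"yaw":0,"fingers":1},{"dx":0.1,"dy":0.13,"dz":-0.2,"yaw":0,"fingers":1},{"dx":0.13,"dy":0.16,"dz":0,"yaw":0,"fingers":1},{"dx":0.15,"dy":0.2,"dz":0,"yaw":0,"fingers":1},{"dx":0.15,"dy":0.2,"dz":0,"yaw":0,"fingers":1},{"dx":0.15,"dy":0.2,"dz":0,"yaw":0,"fingers":1},{"dx":0.15,"dy":0.2,"dz":0,"yaw":0,"fingers":1},{"dx":0.15,"dy":0.2,"dz":0,"yaw":0,"fingers":1},{"dx":0.14,"dy":0.17,"dz":0,"yaw":0,"fingers":1},{"dx":0.12,"dy":0.13,"dz":0,"yaw":0,"fingers":1},{"dx":0.07,"dy":0.1,"dz":0,"yaw":0,"fingers":1},{"dx":0.04,"dy":0.05,"dz":0,"yaw":0,"fingers":1},{"dx":0,"dy":0,"dz":0,"yaw":0,"fingers":1},{"dx":0,"dy":0,"dz":0,"yaw":0,"fingers":1},{"dx":0,"dy":0,"dz":0,"yaw":0,"fingers":1}])

```text
clock: 28.4
position: [0.6284, 0.0373, 0.1793]
tool_rot: [-3.141, 0.0, 1.416]
force: [0.0, -0.1, -3.4]
grip_width: 0.0225
finger_force: 39.8
```

```bash
python3 go.py 0.629 0.038 0.085 81; python3 - <<'E'
from wr import *
cv2.imwrite('pics/s7.png',grab_frame('scene')[80:320,120:560])
E
```

```text
units x,y,z,yaw [0.008 0.005 0.943] 0.002 pos [0.6284 0.0373 0.1793] yaw 81.15 t 28.4 w 0.0225 F [ 0.  -0.1 -3.4]
```

View pics/s7.png

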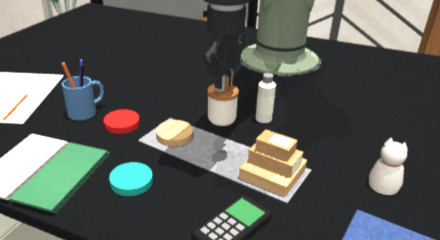

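The scene view shows the jar hanging upright over the mat at crop (222,104), with the cartons stacked at (275,160). I'll lower the jar.

Call:
drive_tool(targets=[{"dx":0.008,"dy":0.005,"dz":0.1,"yaw":0,"fingers":1},{"dx":0,"dy":0,"dz":0.2,"yaw":0,"fingers":1},{"dx":0,"dy":0,"dz":0.2,"yaw":0,"fingers":1},{"dx":0,"dy":0,"dz":0.15,"yaw":0,"fingers":1},{"dx":0,"dy":0,"dz":0.1,"yaw":0,"fingers":1},{"dx":0,"dy":0,"dz":0.08,"yaw":0,"fingers":1},{"dx":0,"dy":0,"dz":0.06,"yaw":0,"fingers":1},{"dx":0,"dy":0,"dz":0.04,"yaw":0,"fingers":1},{"dx":0,"dy":0,"dz":0.02,"yaw":0,"fingers":1},{"dx":0,"dy":0,"dz":0.005,"yaw":0,"fingers":1},{"dx":0,"dy":0,"dz":0,"yaw":0,"fingers":1},{"dx":0,"dy":0,"dz":0,"yaw":0,"fingers":1}])

```text
clock: 29.65
position: [0.6298, 0.0385, 0.084]
tool_rot: [3.141, -0.0, 1.417]
force: [0.2, 0.1, -4.2]
grip_width: 0.0223
finger_force: 39.8
```

Call:
drive_tool(targets=[{"dx":0,"dy":0,"dz":0,"yaw":0,"fingers":0.65},{"dx":0,"dy":0,"dz":0,"yaw":0,"fingers":0.5},{"dx":0,"dy":0,"dz":0,"yaw":0,"fingers":0.3},{"dx":0,"dy":0,"dz":0,"yaw":0,"fingers":0},{"dx":0,"dy":0,"dz":0,"yaw":0,"fingers":0},{"dx":0,"dy":0,"dz":0,"yaw":0,"fingers":0},{"dx":0,"dy":0,"dz":-0.1,"yaw":0,"fingers":0},{"dx":0,"dy":0,"dz":-0.2,"yaw":0,"fingers":0},{"dx":0,"dy":0,"dz":-0.3,"yaw":0,"fingers":0},{"dx":0,"dy":0,"dz":-0.3,"yaw":0,"fingers":0},{"dx":0,"dy":0,"dz":-0.3,"yaw":0,"fingers":0},{"dx":0,"dy":0,"dz":-0.2,"yaw":0,"fingers":0},{"dx":0,"dy":0,"dz":0,"yaw":0,"fingers":0}])

```text
clock: 30.95
position: [0.6308, 0.0385, 0.2273]
tool_rot: [3.137, -0.002, 1.417]
force: [0.3, 0.1, -0.4]
grip_width: 0.0854
finger_force: 0.0
```

```bash
python3 go.py 0.4245 0.079 0.22 81
```

```text
units x,y,z,yaw [ 0.084 -2.101  0.064] 0.002 pos [0.6308 0.0385 0.2273] yaw 81.17 t 30.95 w 0.0854 F [ 0.3  0.1 -0.4]
```

Call:
drive_tool(targets=[{"dx":0.008,"dy":-0.21,"dz":0,"yaw":0,"fingers":0},{"dx":0.008,"dy":-0.21,"dz":0,"yaw":0,"fingers":0},{"dx":0.008,"dy":-0.21,"dz":0,"yaw":0,"fingers":0},{"dx":0.008,"dy":-0.21,"dz":0,"yaw":0,"fingers":0},{"dx":0.008,"dy":-0.21,"dz":0,"yaw":0,"fingers":0},{"dx":0.008,"dy":-0.21,"dz":0,"yaw":0,"fingers":0},{"dx":0.008,"dy":-0.21,"dz":0,"yaw":0,"fingers":0},{"dx":0.008,"dy":-0.21,"dz":0,"yaw":0,"fingers":0},{"dx":0.008,"dy":-0.21,"dz":0,"yaw":0,"fingers":0},{"dx":0.008,"dy":-0.21,"dz":0,"yaw":0,"fingers":0},{"dx":0,"dy":0,"dz":0,"yaw":0,"fingers":0},{"dx":0,"dy":0,"dz":0,"yaw":0,"fingers":0}])

```text
clock: 32.15
position: [0.4234, 0.0788, 0.2239]
tool_rot: [3.141, -0.0, 1.417]
force: [-0.8, 0.3, 0.3]
grip_width: 0.0855
finger_force: 0.0
```

```bash
python3 go.py 0.4245 0.079 0.069 81; python3 - <<'E'
from wr import *
c=cam('wrist'); im=grab_frame('wrist'); cv2.imwrite('pics/w8.png',im)
K,D,T=c
def px(p):
    q=np.linalg.inv(T)@np.r_[p,1]; return cv2.projectPoints(np.array([[q[0],-q[1],-q[2]]]),np.zeros(3),np.zeros(3),K,D)[0].ravel()
print('shoulder',px([.4245,.079,.104]),'cap',px([.4245,.079,.13]),'base',px([.4245,.079,0]))
E
```

```text
units x,y,z,yaw [0.003 0.01  1.549] 0.002 pos [0.4234 0.0788 0.2239] yaw 81.21 t 32.15 w 0.0855 F [-0.8  0.3  0.3]
shoulder [317.77767708 192.03666732] cap [317.84339162 200.3946247 ] base [317.6025544  169.75961585]
```

View pics/w8.png

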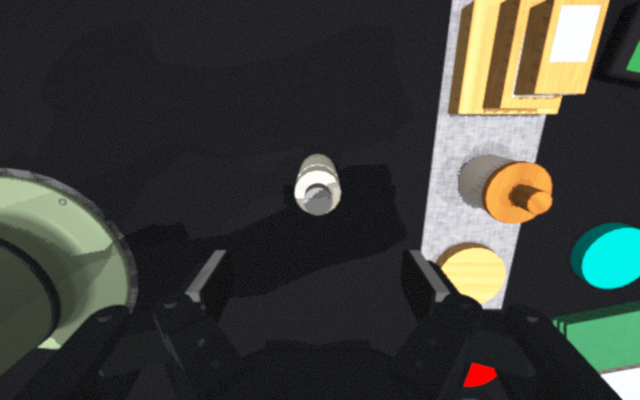

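The cap is at (317,200), exactly as predicted. I'll descend and grip.

Call:
drive_tool(targets=[{"dx":0,"dy":0.008,"dz":0.2,"yaw":0,"fingers":0},{"dx":0,"dy":0,"dz":0.25,"yaw":0,"fingers":0},{"dx":0,"dy":0,"dz":0.25,"yaw":0,"fingers":0},{"dx":0,"dy":0,"dz":0.25,"yaw":0,"fingers":0},{"dx":0,"dy":0,"dz":0.25,"yaw":0,"fingers":0},{"dx":0,"dy":0,"dz":0.2,"yaw":0,"fingers":0},{"dx":0,"dy":0,"dz":0.1,"yaw":0,"fingers":0},{"dx":0,"dy":0,"dz":0.055,"yaw":0,"fingers":0},{"dx":0,"dy":0,"dz":0,"yaw":0,"fingers":0},{"dx":0,"dy":0,"dz":0,"yaw":0,"fingers":0}])

```text
clock: 33.2
position: [0.4245, 0.0785, 0.0688]
tool_rot: [3.141, -0.0, 1.417]
force: [0.1, -0.5, 0.4]
grip_width: 0.0856
finger_force: 0.0
```

Call:
drive_tool(targets=[{"dx":0,"dy":0,"dz":0,"yaw":0,"fingers":0.4},{"dx":0,"dy":0,"dz":0,"yaw":0,"fingers":0.4},{"dx":0,"dy":0,"dz":0,"yaw":0,"fingers":0.4},{"dx":0,"dy":0,"dz":0,"yaw":0,"fingers":0.4},{"dx":0,"dy":0,"dz":0,"yaw":0,"fingers":1},{"dx":0,"dy":0,"dz":0,"yaw":0,"fingers":1},{"dx":0,"dy":0,"dz":0,"yaw":0,"fingers":1},{"dx":0,"dy":0,"dz":0,"yaw":0,"fingers":1},{"dx":0,"dy":0,"dz":0,"yaw":0,"fingers":1},{"dx":0,"dy":0,"dz":0,"yaw":0,"fingers":1}], squeeze=35)

```text
clock: 34.2
position: [0.4241, 0.0786, 0.0685]
tool_rot: [3.142, -0.0, 1.417]
force: [-1.3, 0.8, 9.3]
grip_width: 0.0434
finger_force: 34.2
```

```bash
python3 go.py 0.608 -0.095 0.168 81
```

```text
units x,y,z,yaw [-1.433  2.083 -0.996] 0.002 pos [0.4241 0.0786 0.0685] yaw 81.18 t 34.2 w 0.0434 F [-1.3  0.8  9.3]
```

Call:
drive_tool(targets=[{"dx":0,"dy":0,"dz":-0.05,"yaw":0,"fingers":1},{"dx":0,"dy":0,"dz":-0.15,"yaw":0,"fingers":1},{"dx":0,"dy":0,"dz":-0.2,"yaw":0,"fingers":1},{"dx":0,"dy":0,"dz":-0.2,"yaw":0,"fingers":1},{"dx":-0.05,"dy":0.075,"dz":-0.2,"yaw":0,"fingers":1},{"dx":-0.1,"dy":0.15,"dz":-0.2,"yaw":0,"fingers":1},{"dx":-0.14,"dy":0.2,"dz":0,"yaw":0,"fingers":1},{"dx":-0.16,"dy":0.23,"dz":0,"yaw":0,"fingers":1},{"dx":-0.16,"dy":0.23,"dz":0,"yaw":0,"fingers":1},{"dx":-0.16,"dy":0.23,"dz":0,"yaw":0,"fingers":1},{"dx":-0.16,"dy":0.23,"dz":0,"yaw":0,"fingers":1},{"dx":-0.16,"dy":0.23,"dz":0,"yaw":0,"fingers":1},{"dx":-0.14,"dy":0.2,"dz":0,"yaw":0,"fingers":1},{"dx":-0.1,"dy":0.15,"dz":0,"yaw":0,"fingers":1},{"dx":-0.07,"dy":0.1,"dz":0,"yaw":0,"fingers":1},{"dx":-0.033,"dy":0.058,"dz":0,"yaw":0,"fingers":1},{"dx":0,"dy":0,"dz":0,"yaw":0,"fingers":1},{"dx":0,"dy":0,"dz":0,"yaw":0,"fingers":1},{"dx":0,"dy":0,"dz":0,"yaw":0,"fingers":1}])

```text
clock: 36.1
position: [0.6076, -0.0943, 0.1683]
tool_rot: [-3.141, -0.0, 1.418]
force: [0.2, -0.5, -1.7]
grip_width: 0.0433
finger_force: 36.0
```

```bash
python3 go.py 0.608 -0.095 0.0935 81
```

```text
units x,y,z,yaw [-0.006  0.005  0.748] 0.002 pos [ 0.6076 -0.0943  0.1683] yaw 81.22 t 36.1 w 0.0433 F [ 0.2 -0.5 -1.7]
```

Call:
drive_tool(targets=[{"dx":-0.005,"dy":0.004,"dz":0.1,"yaw":0,"fingers":1},{"dx":0,"dy":0,"dz":0.15,"yaw":0,"fingers":1},{"dx":0,"dy":0,"dz":0.15,"yaw":0,"fingers":1},{"dx":0,"dy":0,"dz":0.12,"yaw":0,"fingers":1},{"dx":0,"dy":0,"dz":0.1,"yaw":0,"fingers":1},{"dx":0,"dy":0,"dz":0.06,"yaw":0,"fingers":1},{"dx":0,"dy":0,"dz":0.04,"yaw":0,"fingers":1},{"dx":0,"dy":0,"dz":0.02,"yaw":0,"fingers":1},{"dx":0,"dy":0,"dz":0.015,"yaw":0,"fingers":1},{"dx":0,"dy":0,"dz":0,"yaw":0,"fingers":1},{"dx":0,"dy":0,"dz":0,"yaw":0,"fingers":1}])

```text
clock: 37.2
position: [0.6085, -0.0956, 0.093]
tool_rot: [3.141, -0.0, 1.417]
force: [0.8, 0.2, -1.6]
grip_width: 0.0431
finger_force: 36.0
```

Call:
drive_tool(targets=[{"dx":0,"dy":0,"dz":0,"yaw":0,"fingers":0.45},{"dx":0,"dy":0,"dz":0,"yaw":0,"fingers":0.35},{"dx":0,"dy":0,"dz":0,"yaw":0,"fingers":0.2},{"dx":0,"dy":0,"dz":0,"yaw":0,"fingers":0},{"dx":0,"dy":0,"dz":0,"yaw":0,"fingers":0},{"dx":0,"dy":0,"dz":0,"yaw":0,"fingers":0},{"dx":0,"dy":0,"dz":-0.1,"yaw":0,"fingers":0},{"dx":0,"dy":0,"dz":-0.2,"yaw":0,"fingers":0},{"dx":0,"dy":0,"dz":-0.3,"yaw":0,"fingers":0},{"dx":0,"dy":0,"dz":-0.3,"yaw":0,"fingers":0},{"dx":0,"dy":0,"dz":-0.3,"yaw":0,"fingers":0},{"dx":0,"dy":0,"dz":-0.2,"yaw":0,"fingers":0},{"dx":0,"dy":-0.2,"dz":0,"yaw":0,"fingers":0},{"dx":0,"dy":-0.3,"dz":0,"yaw":0,"fingers":0},{"dx":0,"dy":-0.3,"dz":0,"yaw":0,"fingers":0},{"dx":0,"dy":-0.3,"dz":0,"yaw":0,"fingers":0},{"dx":0,"dy":-0.3,"dz":0,"yaw":0,"fingers":0},{"dx":0,"dy":-0.3,"dz":0,"yaw":0,"fingers":0},{"dx":0,"dy":0,"dz":0,"yaw":0,"fingers":0}])

```text
clock: 39.1
position: [0.4374, -0.0693, 0.2334]
tool_rot: [-3.141, -0.001, 1.416]
force: [0.8, 0.6, 0.5]
grip_width: 0.0853
finger_force: 0.0
```

```bash
python3 go.py 0.608 -0.095 0.0935 81; python3 - <<'E'
from h import *
t=grab_frame('top'); s=grab_frame('scene'); cv2.imwrite('pics/t9.png',t); cv2.imwrite('pics/s9.png',s)
a=cv2.resize(t[145:250,200:400],None,fx=4,fy=4,interpolation=cv2.INTER_CUBIC); cv2.imwrite('pics/t9c.png',a)
E
```

```text
units x,y,z,yaw [0.006 1.726 1.398] 0.002 pos [ 0.4374 -0.0693  0.2334] yaw 81.16 t 39.1 w 0.0853 F [0.8 0.6 0.5]
```

View pics/t9c.png

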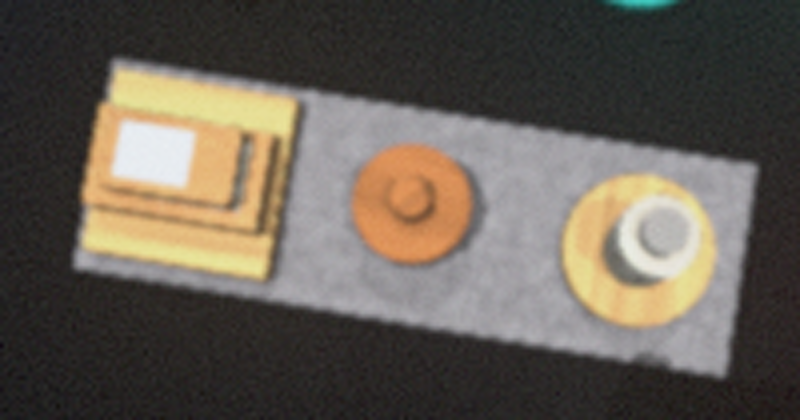

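View pics/s9.png

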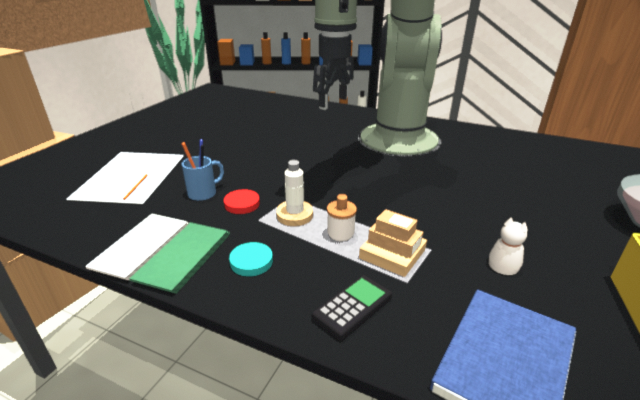

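The display is standing. In the top crop, the bottle cap is at (659,231), the jar lid at (413,203), the small carton's right corners at (241,127) and (233,208), and the large one's right corners at (278,135) and (263,233). In the scene view the cat and mug look unmoved. A final numeric check:

```bash
python3 - <<'E'
from h import *
ct=cam('top'); t=cv2.imread('pics/t9.png')
f=lambda p,z: onplane(ct,[(200+(q[0]+.5)/4-.5,145+(q[1]+.5)/4-.5) for q in p],z)[:,:2]*1000
print('bottle',f([(659,231)],.154),f([(657,238)],.128),'vs 607,-94.8')
print('jar',onplane(ct,[cen(blob(t,[5,100,120],[20,255,255],(303,196)))],.078)[0]*1e3,f([(410,197)],.108),'vs 628,38')
u=np.array([np.cos(np.radians(81)),np.sin(np.radians(81))])
sm=f([(241,127),(233,208)],.098); lg=f([(278,135),(263,233)],.068)
print('small',sm.mean(0)+37*u,'large',lg.mean(0)+50*u,'sq 648.8,171.1')
for p in(sm,lg): d=p[0]-p[1]; print(np.linalg.norm(d),np.degrees(np.arctan2(d[1],d[0]))+90)
t0=cv2.imread('pics/top0.png')
for n,a,lo,hi in(('cat',(150,217),[0,0,90],[180,60,255]),('mug',(478,212),[95,90,40],[125,255,255])): print(n,cen(blob(t0,lo,hi,a)),cen(blob(t,lo,hi,a)))
E
```

```text
bottle [[605.84427467 -91.31679856]] [[604.59338922 -93.46993771]] vs 607,-94.8
jar [627.17884705  37.87385814  78.        ] [[627.64776012  37.99760448]] vs 628,38
small [650.19015312 170.11984493] large [646.97316943 168.12788962] sq 648.8,171.1
45.03186738704636 85.64449960924364
56.63266488937737 82.47463210187493
cat [147.43228237 217.68728931] [147.39539956 217.66329566]
mug [488.15316336 208.26062323] [485.97793149 209.6763834 ]
```

```bash
python3 -c "
from workcell import workorder; print(workorder.job_done())"
```

```text
the job is handed in; nothing more can be done
None
```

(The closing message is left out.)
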